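# Shut down the dust extractor of a fossil preparation bench

## Task

Shut down the bench's dust extractor by touch alone: push the mushroom knob on the sloping control console fully in to stop the fan; then, with the fan stopped, press the square filter-clean button next to it and keep it fully down for two seconds before letting it come back up; then switch the power off by pressing down the raised half of the big master rocker on the aluminium power block until it is fully over. Do not press the small round alarm-mute button or flip the two small socket rockers, and leave everything else on the bench where it lies, neither picked up nor pushed about.

Things in the scene. Friction and masses are not known exactly. Their poses are not given: they have to be found in the camera images.
- console: Grey steel control console fixed to the bench, on its left or right: 150 mm deep (its x), 240 wide (y); origin: centre of its underside, z up. Its aluminium panel slopes from 50 mm high in front (-x) to 80 at the rear (0.197 rad). Row of black operators 72 mm apart: mushroom knob (+y), square button, small round button (-y). 66 mm up the slope behind them a 62 mm gauge, 16 mm high, does nothing
- fan_knob_top (a point): Middle of the top of the mushroom knob: a black domed head 41 mm across on an 18 mm stem. The point moves with the knob; its z axis is the panel's normal, tilted 0.197 rad from vertical towards the console's front. Pulled out, this point is 36 mm off the panel's face, pushed in 28 mm
- fan_knob (a joint): Travel of the push-pull mushroom knob along the panel's normal, m: 0 pulled out (fan runs), 0.008 fully in (fan stopped). It slides stiffly, with about 2.5 N, and stays wherever it is left, so push it right to its stop
- clean_button_top (a point): Middle of the flat top of the square filter-clean button: black, 29 mm by 29 mm, in a fixed 38 mm square black collar 9 mm high. The point moves with the button; its z axis is the panel's normal. Out, it is 17 mm off the panel, fully pressed 11 mm
- clean_button (a joint): Travel of the filter-clean button, m: 0 out, 0.006 fully pressed. Spring return; starts to move at about 1.2 N, fully down at 4 N
- mute_button_top (a point): Middle of the top of the small round alarm-mute button, 17 mm across, in a 28 mm steel collar 8 mm high, 15 mm off the panel. Not to be pressed
- mute_button (a joint): Travel of the alarm-mute button, m: 0 out, 0.004 pressed. Not to be pressed
- power_block: Bench power block, an aluminium bar 82 mm deep (its x), 260 long (y), 48 high, fixed to the bench on its left or right; origin: centre of its underside, z up. Along the middle of its flat top, from +y to -y: large master rocker (y = +90 mm), small rocker (+48), socket (+8), small rocker (-40), socket (-80)
- master_pivot (a point): Middle of the crease of the master rocker, 55 mm over the bench; fixed, with the block's axes. Black rocker with a shallow V face, 38 mm long (block's x), 24 wide (y), 19 each half. On: rear half (+x) level at this height, front half (-x) rising at 0.35 rad to 62 mm over the bench at its end. Off: the reverse. The 48 x 34 mm frame round it is lower, 50 mm over the bench
- master_rocker (a joint): Angle of the master rocker, rad: 0 on (front half, -x, raised), 0.35 off (front half pressed down level). It turns stiffly (some 2 to 3 N at 10 to 19 mm from the crease) and stays wherever it is left, so press it right to its stop
- lamp_rocker (a joint): Angle of the small rocker (20 mm by 12 mm, its raised end 57 mm above the bench) nearest the master, rad: 0 off, 0.35 on. It is off and stays so
- tool_rocker (a joint): Angle of the other small rocker, as the first one, rad: 0 off, 0.35 on. It is off and stays so
- jar_mid: White plastic screw-top jar, 50 mm across, 85 mm high, standing between console and power block; origin at the centre of its foot. To be left alone
- jar_rear: White plastic screw-top jar, 66 mm across, 120 mm high, at the rear; origin at the centre of its foot. To be left alone
- vertebra: Brown fossil vertebra, a spool 68 mm across and 42 mm high with bony wings 100 mm across, at the rear; origin under the spool's centre. To be left alone
- fragment: Grey lump of rock, 85 by 70 by 50 mm, at the rear; origin under its centre. To be left alone
- printed_model: White printed model of a horned dinosaur, 170 mm long, 70 mm high, standing on the left, beyond the outer end of the console or the power block; origin under its middle. To be left alone
- brush: Flat brush 190 mm long lying in front of the console or the power block, towards the robot; origin under its middle. To be left alone
- air_scribe: Steel air scribe, a pen 180 mm long and 17 mm thick lying in front of the console or the power block, towards the robot; origin under its middle. To be left alone

How it is judged:
On the way, in this order (a step that is already met when the one before it is completed fails the run):
1. the mushroom knob is pushed in, with the power still on (value of joint fan_knob above 0.006 m and value of joint master_rocker below 0.1 rad), for 0.1 s.
2. the filter-clean button is kept down for at least 1.5 s, with the fan stopped and the power on (all of step 1 and value of joint clean_button above 0.004 m), for 1.5 s.
3. the filter-clean button is back up and the master rocker is flipped to off (value of joint clean_button below 0.001 m and value of joint master_rocker above 0.28 rad), for 0.1 s.
At the end, for the whole second after the job is handed in: The mushroom knob is in (more than 6 of its 8 mm), the filter-clean button is back up (within 1 mm), the master rocker is off (past 0.28 of 0.35 rad), the mute button is up (within 1.5 mm) and both small rockers are off (below 0.1 rad) (all of step 3 and value of joint fan_knob above 0.006 m and value of joint mute_button below 0.0015 m and value of joint each of lamp_rocker, tool_rocker below 0.1 rad); the robot touches nothing.
It fails at once if the filter-clean button is pressed while the fan still runs (value of joint clean_button above 0.003 m and value of joint fan_knob below 0.004 m).
It fails at once if the power is switched off while the fan still runs or the filter-clean button is down (value of joint master_rocker above 0.2 rad and (value of joint fan_knob below 0.004 m or value of joint clean_button above 0.003 m)).
It fails at once if the alarm-mute button is pressed or a small socket rocker is flipped (value of joint mute_button above 0.002 m or value of joint any of lamp_rocker, tool_rocker above 0.2 rad).
It fails at once if a bystander is lifted, carried or pushed more than 15 mm, or tipped over (distance of any of jar_mid, jar_rear, vertebra, fragment, printed_model, brush, air_scribe from where it was at the start of the episode above 0.015 m or angle between any of jar_mid, jar_rear, vertebra, fragment, printed_model, brush, air_scribe's own z axis and vertical above 0.3 rad).
It also fails if it takes over 48 s, if anything falls off the work surface, if the arm or the gripper's body presses on something with over 40 N, if the wrist force passes 120 N, or if a joint passes its speed limit or range.

## Robot

A 6-joint arm with a two-finger parallel gripper is mounted at the origin on the work surface. World frame = base frame: x ahead of the robot, y to its left, z up, the work surface at z = 0. Lengths are in m, angles in rad, forces in N, time in s.
With the tool pointing down it reaches from about 0.35 to 0.775 m from the base axis. Payload 7.3 kg.
Tool frame: the origin (TCP) lies at the very end of the fingers, on their centre line; the grasp point (between the pads) lies 19 mm behind it (pinch_z is the distance from the TCP to the grasp point, in m); z points along the fingers, y is the line along which they close (so a half turn about z gives the same grasp; the last joint's range is limited). The gripper opens to 92 mm and grips with 3 to 60 N. Pads are 19 mm wide; open, the fingers measure 130 mm over their backs; the gripper's body (75 mm by 190 mm) begins 47 mm behind the grasp point.
Start: joints at [1.074, 0.342, 1.524, -0, 1.275, -0.146], TCP at [0.18, 0.493, 0.227] pointing down, gripper open.
Joint ranges: [-2.53, 2.53], [-0.77, 2.02], [0.04, 2.7], [-1, 4.14], [0.28, 2.66], [-3.11, 3.11]. Speed limits (rad/s): [2.57, 2.57, 3.14, 3.14, 3.14, 3.14].

## Interface

Orientations are given as [roll, pitch, yaw] about the fixed x, y, z axes, in that order (R = Rz(yaw) Ry(pitch) Rx(roll)).
In Python, from cell import * gives the robot as it stands.
- The arm moves only by the tool arm_command, never from a script. Its arguments are lists of equal length, an entry for each row: "fingers": the gripper command: -1 is fully open, 1 is shut, values between are in proportion; "travel": the shift along the tool's x, y, z in m, a list of three; "dr": the turn, a rotation vector about the tool's x, y, z in degrees, a list of three. In form: {"fingers": [fingers, ...], "travel": [[x, y, z], ...], "dr": [[wx, wy, wz], ...]}. A call has 1 to 8 rows; each row is the pose to reach, as a shift and turn from the pose commanded when the call began, along the tool's axes at that moment; what a row does not reach only later rows make up. A row lasts 1/12 s, in which the tool goes at most 41.7 mm and 7.16 degrees, less where a joint would pass 70% of its speed; a pose out of reach is approached as far as the arm can. A call with a gripper value outside its range is refused whole. The fingers move at their own pace and stop on an object; "squeeze" is the grip in N (left out, the last holds). Time passes only in rows, so rows that repeat a pose let the fingers close. It gives the time, the measured TCP pose, the force, the opening and the grip force at its end, in the units of the state.
- observe(): the state, without advancing time (a new reading comes with each control period).
- read_camera(name): name is "side" or "top" or "wrist"; returns a dict with "color" (384x512x3 uint8, blue, green, red), "z_map" (384x512 float32, m along the optical axis (not along the pixel's ray), 0 where there is no reading), "fx", "fy", "cx", "cy" (pixels), "R" (3x3) and "t" (3): a world point X has camera coordinates R X + t. Camera axes: x right, y down, z forward; pixel columns grow to the right and rows downward; lengths in m; the calibration is good to about 2 mm. A picture is of the moment at which its call begins.
- hand_in(): hands the job in; it is judged then, once.
The state is a dict: "time": time; "qpos": joint angles; "qvel": joint speeds; "joint_efforts": joint torques, N m; "tool_pos": TCP position; "tool_rot": TCP orientation; "contact_force": force on the tool from outside, world axes, zero at the start; "torque": the same for the moment, N m; "opening": finger opening in m; "grip_force": force on a finger pad.
Only numpy, scipy, OpenCV 4.12 (cv2) and the standard library are available. Lean on these libraries where they do the work, as an engineer would, in place of code of your own. Each camera call takes 0.05 s, during which the arm holds its last target. There are 200 camera calls.

## Working session

There is one attempt and no reset: what is moved stays moved. The work goes in short steps, Python scripts to look and compute and a tool call to move; the robot and the scene stay as the last step left them, time stands still between calls to the robot, and variables do not carry over. Pictures are saved under pics/ and viewed, at most 10 in all, crops included, and the job is handed in when it is done.

Besides the shell and the picture viewer there is one more tool, called after "Call:" as name(argument=value, ...), one argument or row to a line, values as JSON. arm_command: Moves the arm, as the interface text tells. Its arguments: {"type":"object","properties":{"fingers":{"type":"array","items":{"type":"number"}},"travel":{"type":"array","items":{"type":"array","items":{"type":"number"}}},"dr":{"type":"array","items":{"type":"array","items":{"type":"number"}}},"squeeze":{"type":"number"}},"required":["fingers","travel","dr"]}

```bash
mkdir -p pics; python3 - <<'E'
from cell import *
import cv2,numpy as np
s=observe();print({k:np.round(v,3) for k,v in s.items()})
for n in("top","side"):
    c=read_camera(n);np.savez(f'{n}.npz',**c);cv2.imwrite(f'pics/{n}.png',c['color']);print(n,c['fx'],np.round(c['R'],3),np.round(c['t'],3))
a=[np.load(f'{n}.npz')['color'] for n in("top",)]
cv2.imwrite('pics/top2.png',cv2.resize(a[0],(800,600)))
E
```

```text
{'time': np.float64(0.0), 'qpos': array([ 1.074,  0.343,  1.525, -0.   ,  1.275, -0.146]), 'qvel': array([ 0.   , -0.001,  0.   ,  0.   , -0.001, -0.   ]), 'joint_efforts': array([ 1.0000e-03, -4.3124e+01, -2.4422e+01,  7.2000e-02,  5.6000e-02,
       -0.0000e+00]), 'tool_pos': array([0.18 , 0.493, 0.226]), 'tool_rot': array([-3.14 , -0.   ,  2.791]), 'contact_force': array([-0.194, -0.962,  0.606]), 'torque': array([-0.011, -0.016,  0.005]), 'grip_force': np.float64(0.0), 'opening': np.float64(0.092)}
top 378.912374724659 [[ 0.02  -1.     0.018]
 [-0.995 -0.022 -0.101]
 [ 0.101 -0.016 -0.995]] [0.069 0.588 1.248]
side 362.9013861653937 [[ 0.973 -0.23  -0.012]
 [-0.174 -0.701 -0.692]
 [ 0.151  0.675 -0.722]] [-0.531  0.241  1.056]
```

View pics/top2.png

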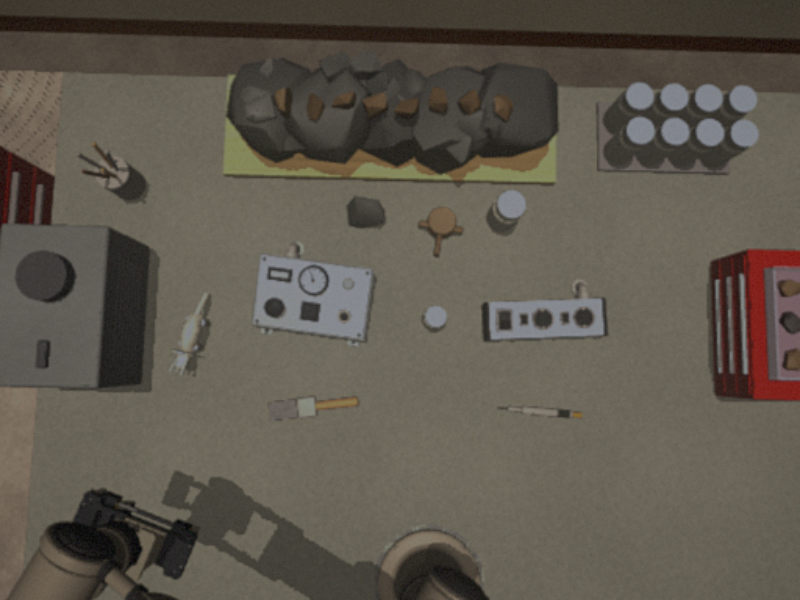

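The top view shows the console on the left (knob ~(274,307), square button ~(311,312), mute ~(344,316)) and the power block on the right (master ~(504,319)). The brush and scribe lie in front of them.

```bash
cat > h.py <<'E'
import numpy as np,cv2
def cloud(c):
    v,u=np.mgrid[0:384,0:512];z=c['z_map'].astype(float)
    P=np.stack([(u-c['cx'])/c['fx']*z,(v-c['cy'])/c['fy']*z,z],-1)
    P=(P-c['t'])@c['R'];P[z==0]=np.nan
    return P
E
python3 - <<'E'
from h import *
c=dict(np.load('top.npz'));P=cloud(c)
g=cv2.cvtColor(c['color'],cv2.COLOR_BGR2GRAY)
for n,(u,v) in dict(knob=(274,307),btn=(311,312),mute=(344,316),gauge=(313,280),master=(504,319),s1=(543,318),s2=(584,317),bench=(430,380)).items():
    u=int(u*.64);v=int(v*.64);print(n,P[v,u].round(4),g[v,u])
# console panel: bright px
def blob(u0,u1,v0,v1,zlo,zhi):
    s=np.zeros_like(g,bool);s[int(v0*.64):int(v1*.64),int(u0*.64):int(u1*.64)]=1
    return s&(P[...,2]>zlo)&(P[...,2]<zhi)
for n,a in dict(console=(240,385,250,350,.035,.11),block=(475,615,292,348,.035,.075)).items():
    m=blob(*a);Q=P[m];r=cv2.minAreaRect(Q[:,:2].astype(np.float32));print(n,m.sum(),r,np.median(Q[:,2]))
    if n=='console':
        m2=m&(g>110);Q=P[m2];A=np.c_[Q[:,:2],np.ones(len(Q))];
        for i in range(5):
            k=np.linalg.lstsq(A,Q[:,2],rcond=None)[0];e=abs(A@k-Q[:,2]);A=A[e<.006];Q=Q[e<.006]
        print('plane',k,len(Q),'slope',np.hypot(*k[:2]),'dir',np.arctan2(k[1],k[0]))
cv2.imwrite('pics/z.png',np.hstack([cv2.resize(c['color'][155:225,155:245],None,fx=4,fy=4,interpolation=2),cv2.resize(c['color'][155:225,305:395],None,fx=4,fy=4,interpolation=2)]))
s=np.load('side.npz')
E
```

```text
knob [0.567  0.3304 0.0936] 55
btn [0.5603 0.2557 0.0792] 55
mute [0.5525 0.1882 0.0734] 50
gauge [0.6237 0.2531 0.0916] 69
master [ 0.5547 -0.1472  0.0544] 57
s1 [ 0.5602 -0.2315  0.0496] 54
s2 [ 0.5655 -0.319   0.048 ] 55
bench [ 0.4222  0.0021 -0.0025] 103
console 3459 ((0.6029470562934875, 0.25723618268966675), (0.24029508233070374, 0.17008763551712036), 83.28092193603516) 0.0697625436641963
plane [ 0.20052871 -0.02425827 -0.04498444] 2299 slope 0.2019906571748725 dir -0.12038660235826558
block 1912 ((0.5667295455932617, -0.23755761981010437), (0.09694317728281021, 0.26172906160354614), 3.676792860031128) 0.04920519788458446
```

View pics/z.png

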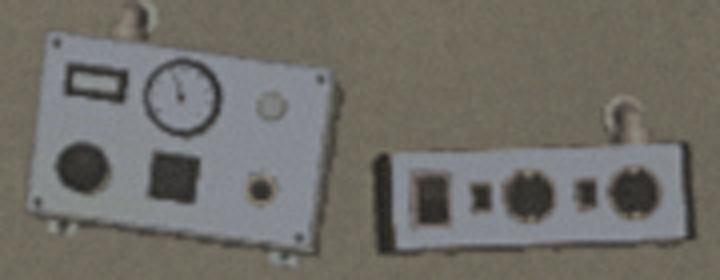

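```bash
cat >> h.py <<'E'
from scipy.spatial.transform import Rotation as Ro
def console_R(yaw,sl=.197):
    n=np.array([-np.sin(sl)*np.cos(yaw),-np.sin(sl)*np.sin(yaw),np.cos(sl)])
    y=np.array([-np.sin(yaw),np.cos(yaw),0]);z=-n;x=np.cross(y,z)
    return np.c_[x,y,z],n
def plan(s,p,R):
    R0=Ro.from_euler('xyz',s['tool_rot']).as_matrix()
    print('travel',(R0.T@(np.array(p)-s['tool_pos'])).round(4),'dr',np.degrees(Ro.from_matrix(R0.T@R).as_rotvec()).round(2))
E
python3 - <<'E'
from cell import *
from h import *
c=dict(np.load('top.npz'));P=cloud(c)
for n,(u,v) in dict(knob=(175.5,196.75),btn=(198.5,199.5),mute=(220.25,202.25),master=(323,204.5)).items():
    print(n,np.nanmedian(P[int(v)-1:int(v)+2,int(u)-1:int(u)+2].reshape(-1,3),0).round(4))
R,n=console_R(-.11);print(n)
plan(observe(),np.array([.567,.328,.096])+.1*n,R)
E
```

```text
knob [0.567  0.3304 0.0937]
btn [0.5604 0.2592 0.0764]
mute [0.5522 0.1882 0.0762]
master [ 0.5547 -0.1506  0.0544]
[-0.19454528  0.02148671  0.98065817]
travel [-0.4008 -0.0264  0.032 ] dr [ -1.43 -11.25 -13.75]
```

Call:
arm_command(
  fingers=[1,1,1,1,1,1,1,1],
  travel=[
    [-0.04,0,0],
    [-0.08,0,0],
    [-0.12,-0.01,0.01],
    [-0.16,-0.01,0.01],
    [-0.2,-0.015,0.015],
    [-0.24,-0.02,0.02],
    [-0.28,-0.02,0.02],
    [-0.32,-0.02,0.025],
  ],
  dr=[
    [0,-1,-2],
    [0,-3,-4],
    [-0.5,-4,-6],
    [-0.7,-6,-8],
    [-1,-8,-10],
    [-1,-9,-12],
    [-1.2,-10,-13],
    [-1.43,-11.25,-13.75],
  ],
  squeeze=10,
)

```text
time: 0.77
tool_pos: [0.4758, 0.3633, 0.202]
tool_rot: [3.14, 0.199, 3.032]
contact_force: [0.2, 1.9, 0.3]
opening: 0.0432
grip_force: 0.0
```

```bash
python3 - <<'E'
from cell import *
from h import *
s=observe();print(s['time'],s['tool_pos'],s['tool_rot'],s['opening'],s['contact_force'])
c=read_camera('wrist');np.savez('w1.npz',**c);cv2.imwrite('pics/w1.png',c['color'])
R,n=console_R(-.11)
plan(s,np.array([.567,.330,.096])+.06*n,R)
E
```

```text
0.7667 [0.47583116 0.36325559 0.20200785] [3.14021767 0.19878868 3.03227239] 0.04323410532077256 [0.21750724 1.90732973 0.28586415]
travel [-0.0716 -0.0232  0.0625] dr [0.09 0.1  0.04]
```

View pics/w1.png

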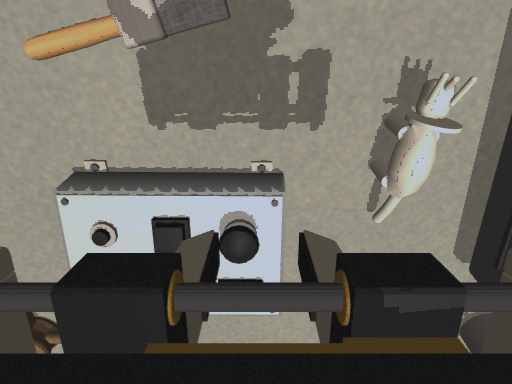

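The wrist view shows the mute at (102,237), the square button at (172,235) and the knob head at (239,243). The fingers are still closing.

```bash
python3 - <<'E'
from h import *
c=dict(np.load('w1.npz'));P=cloud(c);g=cv2.cvtColor(c['color'],cv2.COLOR_BGR2GRAY)
for a in [(239,243),(172,230),(172,240),(102,237),(130,230),(200,215),(270,225)]: print(a,P[a[1],a[0]].round(4))
# panel plane
s=np.zeros_like(g,bool);s[196:260,68:280]=1;s&=g>150
Q=P[s];Q=Q[np.isfinite(Q[:,0])];A=np.c_[Q[:,:2],np.ones(len(Q))]
for i in range(6):
    k=np.linalg.lstsq(A,Q[:,2],rcond=None)[0];e=abs(A@k-Q[:,2]);o=e<max(.003,np.median(e)*3);A=A[o];Q=Q[o]
print(k,np.hypot(*k[:2]),np.arctan2(k[1],k[0]))
h=(P[...,2]-(P[...,:2]@k[:2]+k[2]))*.98
for n,(u0,u1,lo,hi) in dict(knob=(210,265,.024,.045),btn=(150,192,.012,.022),mute=(85,120,.011,.02)).items():
    m=np.zeros_like(s);m[205:262,u0:u1]=1;m&=(h>lo)&(h<hi);q=P[m];v,u=np.nonzero(m)
    print(n,m.sum(),q.mean(0).round(4),(q.min(0)/2+q.max(0)/2).round(4),np.ptp(q,0).round(4),u.min(),u.max(),v.min(),v.max(),h[m].max())
E
```

```text
(239, 243) [0.558  0.3357 0.0935]
(172, 230) [0.5492 0.2675 0.0742]
(172, 240) [0.5608 0.265  0.0754]
(102, 237) [0.5506 0.1935 0.0733]
(130, 230) [0.5535 0.2179 0.061 ]
(200, 215) [0.5445 0.2947 0.0585]
(270, 225) [0.5647 0.3662 0.0591]
[ 0.1973589  -0.02246589 -0.04359575] 0.1986334632147824 -0.11334475859163787
knob 1146 [0.5611 0.3347 0.0913] [0.5638 0.3338 0.0893] [0.0356 0.0391 0.0159] 219 258 226 261 0.035353259282376925
btn 680 [0.5573 0.2619 0.0757] [0.5582 0.2622 0.0753] [0.0291 0.0308 0.0094] 154 183 225 251 0.017221085958745143
mute 200 [0.551  0.1912 0.074 ] [0.5515 0.1906 0.0737] [0.0162 0.0173 0.0058] 92 108 230 245 0.014545058743953591
```

```bash
python3 - <<'E'
from cell import *
from h import *
s=observe();R,n=console_R(-.113)
plan(s,np.array([.562,.334,.094])+.02*n,R)
E
```

```text
travel [-0.0601 -0.0171  0.1011] dr [-0.02  0.32  0.09]
```

Call:
arm_command(
  fingers=[1,1,1,1,1,1,1,1],
  travel=[
    [-0.03,-0.01,0.01],
    [-0.06,-0.017,0.02],
    [-0.06,-0.017,0.04],
    [-0.06,-0.017,0.06],
    [-0.06,-0.017,0.08],
    [-0.06,-0.017,0.1],
    [-0.06,-0.017,0.1],
    [-0.06,-0.017,0.1],
  ],
  dr=[
    [0,0.3,0],
    [0,0.3,0],
    [0,0.3,0],
    [0,0.3,0],
    [0,0.3,0],
    [0,0.3,0],
    [0,0.3,0],
    [0,0.3,0],
  ],
)

```text
time: 1.48
tool_pos: [0.5495, 0.3385, 0.1142]
tool_rot: [-3.141, 0.19, 3.032]
contact_force: [0.9, 0.5, -0.1]
opening: 0.0008
grip_force: 0.0
```

```bash
python3 - <<'E'
from cell import *
from h import *
s=observe();R,n=console_R(-.113)
print(s['opening'],s['contact_force'])
plan(s,np.array([.562,.334,.094]),R)
c=read_camera('wrist');cv2.imwrite('pics/w2.png',c['color'])
E
```

```text
0.0007611537572960604 [ 0.85654264  0.52931475 -0.1070475 ]
travel [-0.0089 -0.003   0.0223] dr [ 0.   -0.42  0.16]
```

View pics/w2.png

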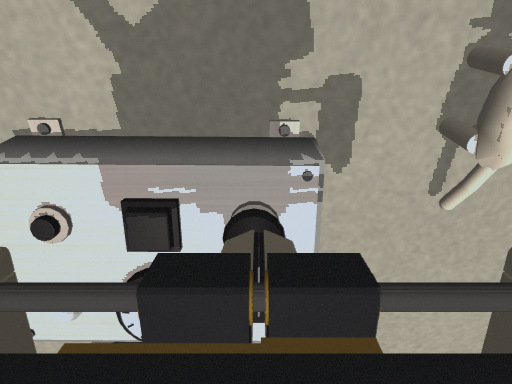

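The fingers are shut over the knob head at (255,225). Next I push along the normal.

Call:
arm_command(
  fingers=[1,1,1,1,1,1,1],
  travel=[
    [-0.008,-0.003,0],
    [-0.008,-0.003,0.01],
    [-0.008,-0.003,0.02],
    [-0.008,-0.003,0.024],
    [-0.008,-0.003,0.028],
    [-0.008,-0.003,0.031],
    [-0.008,-0.003,0.031],
  ],
  dr=[
    [0,0,0],
    [0,0,0],
    [0,0,0],
    [0,0,0],
    [0,0,0],
    [0,0,0],
    [0,0,0],
  ],
)

```text
time: 2.12
tool_pos: [0.5635, 0.3343, 0.0865]
tool_rot: [3.141, 0.192, 3.031]
contact_force: [-0.5, -0.5, 0.9]
opening: 0.0005
grip_force: 0.4
```

```bash
python3 - <<'E'
from cell import *
from h import *
s=observe();R,n=console_R(-.113)
print(s['contact_force'],s['contact_force']@n)
plan(s,np.array([.562,.334,.094])-.008*n,R)
E
```

```text
[-0.46644104 -0.47078586  0.91863401] 0.9811890145026781
travel [-0.     -0.0005  0.0003] dr [ 0.08 -0.28  0.16]
```

Call:
arm_command(
  fingers=[1,1,1],
  travel=[
    [0,0,0.001],
    [0,0,0.002],
    [0,0,0.002],
  ],
  dr=[
    [0,0,0],
    [0,0,0],
    [0,0,0],
  ],
)

```text
time: 2.37
tool_pos: [0.5637, 0.3344, 0.0861]
tool_rot: [3.14, 0.193, 3.032]
contact_force: [-6.5, -3.7, 11.9]
opening: 0.0004
grip_force: 6.2
```

Call:
arm_command(
  fingers=[1,1,1,1,1,1,1],
  travel=[
    [0,0,-0.02],
    [0,0,-0.03],
    [0,-0.03,-0.03],
    [0,-0.06,-0.03],
    [0,-0.072,-0.02],
    [0,-0.072,-0.01],
    [0,-0.072,-0.01],
  ],
  dr=[
    [0,0,0],
    [0,0,0],
    [0,0,0],
    [0,0,0],
    [0,0,0],
    [0,0,0],
    [0,0,0],
  ],
)

```text
time: 2.95
tool_pos: [0.5536, 0.2623, 0.0925]
tool_rot: [3.141, 0.19, 3.03]
contact_force: [-2.1, -0.5, -0.4]
opening: 0.0005
grip_force: 0.0
```

```bash
python3 - <<'E'
from cell import *
from h import *
s=observe();R,n=console_R(-.113)
print(s['contact_force'],s['contact_force']@n)
plan(s,np.array([.558,.262,.0755]),R)
c=read_camera('wrist');P=cloud(c);cv2.imwrite('pics/w3.png',c['color'])
k=np.array([0.1973589,-0.02246589,-0.04359575])
h=(P[...,2]-(P[...,:2]@k[:2]+k[2]))*.98
d=np.hypot(P[...,0]-.5615,P[...,1]-.334)
print('knob top h',np.nanpercentile(h[(d<.02)&(h>.015)&(h<.045)],[50,90,98]))
E
```

```text
[-2.12075595 -0.52053546 -0.35560478] 0.05222941917791091
travel [-0.0011  0.0001  0.0176] dr [ 0.04 -0.41  0.09]
knob top h [0.02375075 0.0257381  0.02642902]
```

View pics/w3.png

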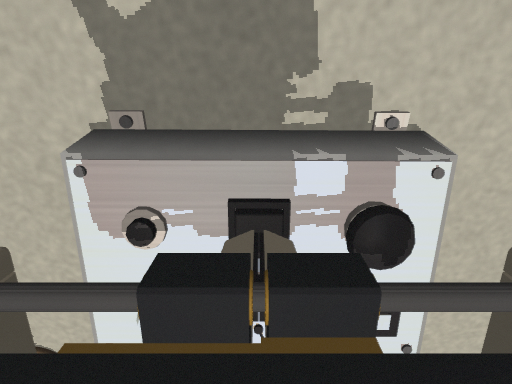

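The knob (382,236) is now in, at 26 mm, and the fingers are centred on the square button (259,220). I press it next.

Call:
arm_command(
  fingers=[1,1,1,1,1,1],
  travel=[
    [-0.001,0,0.01],
    [-0.001,0,0.017],
    [-0.001,0,0.02],
    [-0.001,0,0.023],
    [-0.001,0,0.0245],
    [-0.001,0,0.0245],
  ],
  dr=[
    [0,0,0],
    [0,0,0],
    [0,0,0],
    [0,0,0],
    [0,0,0],
    [0,0,0],
  ],
)

```text
time: 3.5
tool_pos: [0.5596, 0.2631, 0.0705]
tool_rot: [3.14, 0.192, 3.032]
contact_force: [-2.0, 1.8, 4.5]
opening: 0.0005
grip_force: 1.8
```

```bash
python3 - <<'E'
from cell import *
from h import *
s=observe();R,n=console_R(-.113)
print(s['contact_force'],s['contact_force']@n)
plan(s,np.array([.558,.262,.0755])-.006*n,R)
E
```

```text
[-1.99298036  1.80139031  4.47274771] 4.813588454640444
travel [ 0.0005 -0.0013  0.0008] dr [ 0.14 -0.28  0.18]
```

About 4.8 N. I press slightly more and hold for over 2 s.

Call:
arm_command(
  fingers=[1,1,1,1,1,1,1,1],
  travel=[
    [0,0,0.001],
    [0,0,0.002],
    [0,0,0.002],
    [0,0,0.002],
    [0,0,0.002],
    [0,0,0.002],
    [0,0,0.002],
    [0,0,0.002],
  ],
  dr=[
    [0,0,0],
    [0,0,0],
    [0,0,0],
    [0,0,0],
    [0,0,0],
    [0,0,0],
    [0,0,0],
    [0,0,0],
  ],
)

```text
time: 4.17
tool_pos: [0.5599, 0.263, 0.07]
tool_rot: [3.139, 0.193, 3.032]
contact_force: [-7.1, 1.7, 12.7]
opening: 0.0005
grip_force: 6.7
```

Call:
arm_command(
  fingers=[1,1,1,1,1,1,1,1],
  travel=[
    [0,0,0],
    [0,0,0],
    [0,0,0],
    [0,0,0],
    [0,0,0],
    [0,0,0],
    [0,0,0],
    [0,0,0],
  ],
  dr=[
    [0,0,0],
    [0,0,0],
    [0,0,0],
    [0,0,0],
    [0,0,0],
    [0,0,0],
    [0,0,0],
    [0,0,0],
  ],
)

```text
time: 4.83
tool_pos: [0.5599, 0.263, 0.07]
tool_rot: [3.139, 0.193, 3.031]
contact_force: [-7.5, 2.2, 12.8]
opening: 0.0006
grip_force: 6.7
```

Call:
arm_command(
  fingers=[1,1,1,1,1,1,1,1],
  travel=[
    [0,0,0],
    [0,0,0],
    [0,0,0],
    [0,0,0],
    [0,0,0],
    [0,0,0],
    [0,0,0],
    [0,0,0],
  ],
  dr=[
    [0,0,0],
    [0,0,0],
    [0,0,0],
    [0,0,0],
    [0,0,0],
    [0,0,0],
    [0,0,0],
    [0,0,0],
  ],
)

```text
time: 5.5
tool_pos: [0.5599, 0.263, 0.07]
tool_rot: [3.139, 0.193, 3.032]
contact_force: [-6.6, 1.0, 13.2]
opening: 0.0003
grip_force: 6.7
```

Call:
arm_command(
  fingers=[1,1,1,1,1,1,1,1],
  travel=[
    [0,0,0],
    [0,0,0],
    [0,0,0],
    [0,0,0],
    [0,0,0],
    [0,0,0],
    [0,0,0],
    [0,0,0],
  ],
  dr=[
    [0,0,0],
    [0,0,0],
    [0,0,0],
    [0,0,0],
    [0,0,0],
    [0,0,0],
    [0,0,0],
    [0,0,0],
  ],
)

```text
time: 6.17
tool_pos: [0.5599, 0.263, 0.07]
tool_rot: [3.139, 0.193, 3.032]
contact_force: [-6.4, 2.3, 11.2]
opening: 0.0004
grip_force: 6.7
```

```bash
python3 - <<'E'
from cell import *
from h import *
R,n=console_R(.063,0)
plan(observe(),np.array([.53,-.14,.19]),R)
E
```

```text
travel [-0.0373 -0.4036 -0.1158] dr [-0.83 11.05 -9.87]
```

Call:
arm_command(
  fingers=[1,1,1,1,1,1],
  travel=[
    [0,0,-0.02],
    [0,0,-0.04],
    [0,0,-0.07],
    [0,0,-0.1],
    [0,0,-0.13],
    [0,0,-0.13],
  ],
  dr=[
    [0,0,0],
    [0,0,0],
    [0,0,0],
    [0,0,0],
    [0,0,0],
    [0,0,0],
  ],
)

```text
time: 6.67
tool_pos: [0.5374, 0.2661, 0.2027]
tool_rot: [3.136, 0.202, 3.031]
contact_force: [1.8, 0.2, 1.0]
opening: 0.0002
grip_force: 0.0
```

```bash
python3 - <<'E'
from cell import *
from h import *
R,n=console_R(.063,0)
s=observe();print(s['tool_pos'],s['contact_force'])
plan(s,np.array([.53,-.14,.17]),R)
E
```

```text
[0.53744181 0.26606479 0.20269188] [1.83611334 0.18733903 1.00352455]
travel [-0.0301 -0.4046  0.0371] dr [-0.66 11.56 -9.87]
```

Call:
arm_command(
  fingers=[1,1,1,1,1,1,1,1],
  travel=[
    [0,-0.04,0],
    [0,-0.08,0],
    [0,-0.12,0],
    [-0.01,-0.16,0],
    [-0.01,-0.2,0],
    [-0.02,-0.24,0],
    [-0.025,-0.28,0.01],
    [-0.03,-0.32,0.015],
  ],
  dr=[
    [0,1,-1],
    [0,3,-3],
    [0,5,-4],
    [0,6,-5],
    [0,8,-6],
    [-0.6,9,-8],
    [-0.6,10,-9],
    [-0.6,11.5,-9.8],
  ],
)

```text
time: 7.33
tool_pos: [0.532, -0.0589, 0.186]
tool_rot: [-3.138, -0.01, -3.08]
contact_force: [2.2, 0.8, -0.4]
opening: 0.0003
grip_force: 0.0
```

Call:
arm_command(
  fingers=[1,1,1,1],
  travel=[
    [0,-0.03,0],
    [0,-0.06,0.01],
    [0,-0.08,0.01],
    [0,-0.08,0.01],
  ],
  dr=[
    [0,0,0],
    [0,0,0],
    [0,0,0],
    [0,0,0],
  ],
)

```text
time: 7.67
tool_pos: [0.5369, -0.1407, 0.1758]
tool_rot: [-3.137, -0.011, -3.085]
contact_force: [-0.3, -0.2, 0.9]
opening: 0.0008
grip_force: 0.0
```

```bash
python3 - <<'E'
from cell import *
from h import *
s=observe();print(s['tool_pos'],s['tool_rot'])
c=read_camera('wrist');np.savez('w4.npz',**c);cv2.imwrite('pics/w4.png',c['color'])
P=cloud(c)
m=(P[...,2]>.0525)&(P[...,2]<.066)&(abs(P[...,1]+.145)<.022)&(abs(P[...,0]-.55)<.04)
q=P[m];print(m.sum(),cv2.minAreaRect(q[:,:2].astype(np.float32)),q[:,2].max(),q[q[:,2]>.058].mean(0))
print(np.nonzero(m)[0].min(),np.nonzero(m)[0].max(),np.nonzero(m)[1].min(),np.nonzero(m)[1].max())
E
```

```text
[ 0.53685432 -0.14066105  0.17579261] [-3.136592   -0.01055224 -3.08472   ]
1075 ((0.5535820126533508, -0.1502608060836792), (0.03884380683302879, 0.02618454582989216), 3.4820711612701416) 0.06303357692778813 [ 0.53995938 -0.14933685  0.06019504]
180 220 234 262
```

View pics/w4.png

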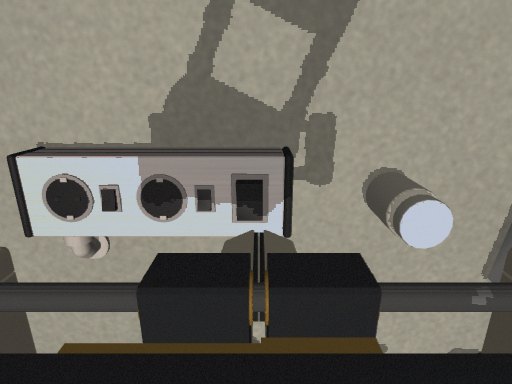

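The raised front half of the master is at (249,190), with the pivot at (0.5536, -0.1503). The lamp rocker at (204,197) is clear of the finger footprint.

```bash
python3 - <<'E'
from cell import *
from h import *
R,n=console_R(.062,0)
plan(observe(),np.array([.541,-.151,.07]),R)
E
```

```text
travel [-0.0045 -0.0123  0.1061] dr [-0.22 -0.59 -0.25]
```

Call:
arm_command(
  fingers=[1,1,1,1,1,1,1],
  travel=[
    [-0.004,-0.012,0.02],
    [-0.004,-0.012,0.05],
    [-0.004,-0.012,0.08],
    [-0.004,-0.012,0.095],
    [-0.004,-0.012,0.105],
    [-0.004,-0.012,0.105],
    [-0.004,-0.012,0.105],
  ],
  dr=[
    [-0.2,-0.6,-0.25],
    [-0.2,-0.6,-0.25],
    [-0.2,-0.6,-0.25],
    [-0.2,-0.6,-0.25],
    [-0.2,-0.6,-0.25],
    [-0.2,-0.6,-0.25],
    [-0.2,-0.6,-0.25],
  ],
)

```text
time: 8.3
tool_pos: [0.5414, -0.1482, 0.0724]
tool_rot: [-3.141, 0.002, -3.075]
contact_force: [-0.1, 0.2, -0.1]
opening: 0.0004
grip_force: 0.0
```

```bash
python3 - <<'E'
from cell import *
from h import *
R,n=console_R(.062,0);s=observe();print(s['tool_pos'],s['contact_force'])
plan(s,np.array([.541,-.151,.055]),R)
E
```

```text
[ 0.54137884 -0.14816172  0.07239545] [-0.14212232  0.23653258 -0.10471516]
travel [ 0.0006 -0.0028  0.0174] dr [-0.03  0.09  0.24]
```

Call:
arm_command(
  fingers=[1,1,1,1,1,1,1],
  travel=[
    [0,-0.002,0.004],
    [0,-0.002,0.008],
    [0,-0.002,0.011],
    [0,-0.002,0.014],
    [0,-0.002,0.016],
    [0,-0.002,0.018],
    [0,-0.002,0.018],
  ],
  dr=[
    [0,0,0],
    [0,0,0],
    [0,0,0],
    [0,0,0],
    [0,0,0],
    [0,0,0],
    [0,0,0],
  ],
)

```text
time: 8.88
tool_pos: [0.541, -0.1509, 0.0552]
tool_rot: [-3.141, 0.001, -3.076]
contact_force: [-4.9, 0.1, 10.5]
opening: 0.0007
grip_force: 5.5
```

Call:
arm_command(
  fingers=[1,1,1,1],
  travel=[
    [0,0,0.001],
    [0,0,0.002],
    [0,0,0.002],
    [0,0,0.002],
  ],
  dr=[
    [0,0,0],
    [0,0,0],
    [0,0,0],
    [0,0,0],
  ],
)

```text
time: 9.22
tool_pos: [0.5411, -0.1509, 0.0549]
tool_rot: [-3.14, 0.002, -3.076]
contact_force: [-9.6, 1.6, 25.6]
opening: 0.0004
grip_force: 12.7
```

At the stop (55 mm, 25 N). I retreat and verify.

Call:
arm_command(
  fingers=[1,1,1,1,1,1,1],
  travel=[
    [0,0,-0.01],
    [0,0,-0.03],
    [0,0,-0.06],
    [0,0,-0.09],
    [0,0,-0.12],
    [0,0,-0.12],
    [0,0,-0.12],
  ],
  dr=[
    [0,0,0],
    [0,0,0],
    [0,0,0],
    [0,0,0],
    [0,0,0],
    [0,0,0],
    [0,0,0],
  ],
)

```text
time: 9.8
tool_pos: [0.5421, -0.151, 0.1738]
tool_rot: [-3.139, 0.005, -3.076]
contact_force: [-0.1, 0.6, 0.8]
opening: 0.0003
grip_force: 0.0
```

```bash
python3 - <<'E'
from cell import *
from h import *
s=observe();print(s['time'],s['tool_pos'],s['contact_force'])
c=read_camera('wrist');P=cloud(c)
b=np.array([.5536,-.1503]);ex=np.array([np.cos(.062),np.sin(.062)]);ey=np.array([-ex[1],ex[0]])
X=(P[...,:2]-b)@ex;Y=(P[...,:2]-b)@ey
for x in (-.016,-.01,-.005,.005,.01,.016): print(x,np.nanmedian(P[...,2][(abs(X-x)<.002)&(abs(Y)<.008)]))
t=read_camera('top');P2=cloud(t)
k=np.array([0.1973589,-0.02246589,-0.04359575])
cv2.imwrite('pics/t2.png',t['color'])
P1=cloud(dict(np.load('top.npz')))
for n,(u,v) in dict(knob=(175,196),btn=(198,199),mute=(220,202)).items(): print(n,np.nanmedian(P1[v-1:v+2,u-1:u+2,2]),np.nanmedian(P2[v-1:v+2,u-1:u+2,2]))
E
```

```text
9.8 [ 0.54209772 -0.15101558  0.17377581] [-0.08187463  0.57963972  0.80850164]
-0.016 0.056082417499298674
-0.01 0.055887442983830755
-0.005 0.19896119732185408
0.005 0.057654059620784966
0.01 0.05917997507900266
0.016 0.06139446104536705
knob 0.09370390239688187 0.08750029638312107
btn 0.07635842574919358 0.07655936842585348
mute 0.0761681472335831 0.0736558197059892
```

```bash
python3 -c "
from cell import *
print(hand_in())"
```

```text
the job is handed in; nothing more can be done
None
```

The job is handed in with no verdict returned: knob pushed to its stop, filter-clean button held down about 2.6 s and released, and master rocker pressed fully off, finishing at about 10 s; I touched nothing else.

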